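# Unlock the sprung cover with the panel key

### The job

Open the supply cabinet: take the T-handled panel key from the wooden key block, put it in the cabinet's lock, turn it gently back and forth under light pressure until you feel it drop fully home in the hidden socket, then turn it anticlockwise until the cover springs ajar. Do not force the key, and stand it back upright in the empty hole of the block, fully down on its collar. Leave the knob-handled driver and the other things on the bench where they are.

Things in the scene. Friction and masses are not known exactly. Their poses are not given: they have to be found in the camera images.
- key_handle (a point): Centre of the T-bar of the steel panel key standing upright in one of the block's two holes. Bar 50 mm long (x), 12 mm thick (y), 22 mm high; z up along the shank. A 12 mm round neck runs from the bar down to the collar, 34 mm wide, whose underside is 47 mm below the bar's centre. About 0.12 kg.
- panel_key: The same key; origin at the end of its tip, 79 mm below the bar's centre. Below the collar: a round shank, 20 mm diameter, 20 mm long, then a square tip 14 x 14 mm, 12 mm long, its faces parallel to the bar's x and y.
- cabinet: Grey steel cabinet fixed to the bench, 200 mm deep, 170 mm wide, 90 mm high; origin at the centre of its underside, x from the front rail with the lock towards the cover behind it. More than 35 N between key and cabinet damages the lock.
- lock_mouth (a point): Centre of the keyhole at the top of the 42 mm square lock plate on the front rail, z up, axes as the cabinet's. The hole narrows over 7 mm from 28 mm to a 21.2 mm round bore, 20 mm deep in all. With the key fully home the bar's centre is 50 mm (or up to 3 mm less) above this point, the collar 3 mm or less off the plate. The lock turns stiffly, about 0.08 N m.
- drive_top (a point): Bottom of the bore, 20 mm below the keyhole: here sits the hidden drive, a 15.5 mm square socket 9 mm deep, up to 0.65 rad either way out of line with the cabinet's x and y (quarter turns are equal). Out of line, the tip rests on it, bar's centre 59 mm above the keyhole; it gives 5 mm on a spring (2 to 9 N), then is solid. In line the tip drops in to its floor.
- cover (a joint): Angle of the cabinet's cover, hinged at the far side: 0 shut. Held (under 0.02) by the lock until the socket is turned anticlockwise from above to about 0.85 rad from the cabinet's axes; the lock's stop is at 1.3 (clockwise 0.8). Then springs lift it to about 0.1: its front edge, 31 mm behind the keyhole, rises about 12 mm.
- hole_left (a point): Mouth of one of the two holes in the top of the wooden key block (50 x 150 x 45 mm high, fixed; holes 90 mm apart along its length). Round, 24 mm diameter, 38 mm deep. A key in it rests on its collar, the bar's centre 47 mm above this point.
- hole_right (a point): The same for the block's other hole (on the block's -y side).
- knob_handle (a point): Centre of the round knob (28 mm diameter, 25 mm high) of the driver in the block's other hole, about as high as the key's bar. Leave it.
- driver_yellow: Yellow-handled screwdriver, 143 mm long, lying in front of the cabinet; origin at the centre of its underside. Leave it.
- tweezers: Steel tweezers, 125 mm long, lying in front of the block; origin at the centre of the underside. Leave them.
- tape_1: Roll of black tape, 62 mm wide, 19 mm high; origin at the centre of its underside. Leave it.
Things that resemble listed ones, but are neither listed nor needed, are in the scene too. Leave any orange or pink look-alike of the panel_key alone.

How it is judged:
By the outcome, as a careful person would: the job done as asked, in the order asked, and still so for the second after the job is handed in, with the robot touching nothing.
It also fails if it takes over 72 s, if anything falls off the work surface, if the arm or the gripper's body presses on something with over 40 N, if the wrist force passes 120 N, or if a joint passes its speed limit or range.

### The arm

A 7-joint arm with a two-finger parallel gripper is mounted at the origin on a cart in front of the work surface, level with it; the furniture and walls round the work are solid. World frame = base frame: x ahead of the robot, y to its left, z up, the work surface at z = 0. Lengths are in m, angles in rad, forces in N, time in s.
With the tool pointing down it reaches from about 0.425 to 0.925 m from the base axis. Payload 6.8 kg.
Tool frame: the origin (TCP) lies at the very end of the fingers, on their centre line; the grasp point (between the pads) lies 19 mm behind it; z points along the fingers, y is the line along which they close (so a half turn about z gives the same grasp; the last joint's range is limited). The gripper opens to 85 mm and grips with 20 to 120 N. Pads are 22 mm wide; open, the fingers measure 114 mm over their backs; the gripper's body (76 mm by 85 mm) begins 54 mm behind the grasp point. The pads swing forward as they close: fully open they stand 13 mm farther back than shut.
Start: joints at [1.029, 0.477, 0.022, 1.555, -0.011, 1.109, -0.083], TCP at [0.284, -0.612, 0.231] pointing down, gripper open.
Joint ranges: [-2.96, 2.96], [-0.34, 2.1], [-1.41, 1.46], [0.24, 2.44], [-1.37, 4.51], [0.17, 1.92], [-2.96, 2.96]. Speed limits (rad/s): [2.39, 2.39, 3.14, 3.14, 3.14, 3.14, 3.14].

### API

Orientations are given as a unit quaternion [w, x, y, z].
In Python, from station import bot gives the robot as it stands.
- The arm moves only by the tool jog_arm, never from a script. Its argument "motion" is a list of rows, each a list of 7 numbers: the turn, a rotation vector about the tool's x, y, z in rad, then the shift along the tool's x, y, z in mm, then the finger opening in mm, from 0 to 85.4. A call has 1 to 10 rows; each row is the pose to reach, as a shift and turn from the pose commanded when the call began, along the tool's axes at that moment; what a row does not reach only later rows make up. A row lasts 1/8 s, in which the tool goes at most 62.5 mm and 10.7 degrees, less where a joint would pass 70% of its speed; a pose out of reach is approached as far as the arm can. A call with a gripper value outside its range is refused whole. The fingers move at their own pace and stop on an object; "grip_force" is the grip in N (left out, the last holds). Time passes only in rows, so rows that repeat a pose let the fingers close. It gives the time, the measured TCP pose, the force, the opening and the grip force at its end, in the units of the state.
- bot.get_obs(): the state, without advancing time (a new reading comes with each control period).
- bot.read_camera(name): name is "scene" or "top" or "wrist"; returns a dict with "pixels" (400x640x3 uint8, red, green, blue), "camera_matrix" (3x3 intrinsics, pixels), "T" (4x4, takes a point from camera to world coordinates); the wrist camera has in their place "tool_from_camera" (4x4, takes a point from camera to tool coordinates, whose origin is the TCP and whose axes are the flange's). Camera axes: x right, y down, z forward; pixel columns grow to the right and rows downward; lengths in m; the calibration is good to about 2 mm. A picture is of the moment at which its call begins: read the wrist's pose just before it. There is no depth.
- bot.hand_in(): hands the job in; it is judged then, once.
Trained networks look in a picture, given as the dict that the camera call returned (one of the last four; its "shot" number tells which), for a name from the list of things; names that differ only in an ending like _2 or _b are one class to them, and where a whole thing is asked for, a point or a joint stands for the part that bears it (a point fixed in the world has none). Each returns a list of dicts, best first, with "score" (0 to 1); they miss things now and then, are a little off and sometimes report something else, mostly with a low value. They report only what shows in the picture. A call takes as long as a camera call. They do not tell look-alikes from the thing itself.
- bot.spot_in(thing, picture): "xy" ([column, row] in pixels, amid what is visible of it).
- bot.tip_of(thing, picture): "xy" ([column, row] in pixels: a listed point, or the origin of a listed thing).
The state is a dict: "t": time; "q": joint angles; "joint_vel": joint speeds; "joint_torque": joint torques, N m; "eef_pos": TCP position; "tool_rot": TCP orientation; "contact_force": force on the tool from outside, world axes, zero at the start; "torque": the same for the moment, N m; "gripper_width": opening from 0.0 (shut) to 1.0 (fully open); "grasp_force": force on a finger pad.
Only numpy, scipy, OpenCV 4.12 (cv2) and the standard library are available. Lean on these libraries where they do the work, as an engineer would, in place of code of your own. Each camera call takes 0.05 s, during which the arm holds its last target. There are 200 camera calls.

## Working session

There is one attempt and no reset: what is moved stays moved. The work goes in short steps, Python scripts to look and compute and a tool call to move; the robot and the scene stay as the last step left them, time stands still between calls to the robot, and variables do not carry over. Pictures are saved under pics/ and viewed, at most 10 in all, crops included, and the job is handed in when it is done.

Besides the shell and the picture viewer there is one more tool, called after "Call:" as a command line: name --pt "numbers of a row" for each row, then --argument value for the rest. jog_arm: Moves the arm, as the interface text tells. Its arguments: {"type":"object","properties":{"motion":{"type":"array"},"grip_force":{"type":"number"}},"required":["motion"]}

```bash
mkdir -p pics
cat > h.py <<'E'
import numpy as np, cv2
from scipy.spatial.transform import Rotation as R
from station import bot
def shot(n):
    o=bot.get_obs(); p=bot.read_camera(n)
    if n=='wrist':
        M=np.eye(4); q=o['tool_rot']; M[:3,:3]=R.from_quat([q[1],q[2],q[3],q[0]]).as_matrix(); M[:3,3]=o['eef_pos']
        p['W']=M@np.array(p['tool_from_camera'])
    else: p['W']=np.array(p['T'])
    return p
def ray(p,xy):
    d=np.linalg.solve(np.array(p['camera_matrix']),[xy[0],xy[1],1]); d=p['W'][:3,:3]@d
    return p['W'][:3,3],d/np.linalg.norm(d)
def atz(p,xy,z):
    o,d=ray(p,xy); return o+d*(z-o[2])/d[2]
def tri(rs):
    A=sum(np.eye(3)-np.outer(d,d) for o,d in rs); b=sum((np.eye(3)-np.outer(d,d))@o for o,d in rs)
    x=np.linalg.solve(A,b); return x,max(np.linalg.norm(np.cross(x-o,d)) for o,d in rs)
def proj(p,X):
    c=np.linalg.inv(p['W'])@np.append(X,1); u=np.array(p['camera_matrix'])@c[:3]; return u[:2]/u[2]
def save(p,n): cv2.imwrite('pics/'+n,cv2.cvtColor(p['pixels'],cv2.COLOR_RGB2BGR))
E
python3 - <<'E'
from h import *
P={n:shot(n) for n in('scene','top')}
for n in P: save(P[n],n+'0.png'); print(n,P[n]['W'][:3,3])
for t in ['key_handle','panel_key','lock_mouth','hole_left','hole_right','knob_handle','cabinet','driver_yellow','tweezers','tape_1']:
    for n in P:
        print(t,n,[(np.round(d['xy']).tolist(),round(d['score'],2)) for d in bot.tip_of(t,P[n])][:4])
print(bot.get_obs())
E
```

```text
scene [-0.07550286  0.29072119  0.56540411]
top [ 0.45883632 -0.04936886  1.26789824]
key_handle scene [([326.0, 200.0], 0.69), ([368.0, 232.0], 0.57), ([378.0, 214.0], 0.32)]
key_handle top [([345.0, 250.0], 0.75), ([384.0, 217.0], 0.52), ([342.0, 189.0], 0.52)]
panel_key scene [([322.0, 230.0], 0.95), ([370.0, 263.0], 0.95), ([379.0, 226.0], 0.64)]
panel_key top [([344.0, 253.0], 0.75), ([338.0, 192.0], 0.49), ([380.0, 223.0], 0.47), ([262.0, 264.0], 0.2)]
lock_mouth scene [([259.0, 253.0], 0.93)]
lock_mouth top [([256.0, 236.0], 0.6)]
hole_left scene [([376.0, 214.0], 0.71)]
hole_left top [([378.0, 220.0], 0.85)]
hole_right scene [([410.0, 199.0], 0.59)]
hole_right top [([416.0, 221.0], 0.77)]
knob_handle scene [([409.0, 186.0], 0.76)]
knob_handle top [([256.0, 238.0], 0.75), ([422.0, 220.0], 0.59)]
cabinet scene [([258.0, 265.0], 0.81)]
cabinet top [([264.0, 209.0], 0.59)]
driver_yellow scene [([283.0, 307.0], 0.76), ([382.0, 229.0], 0.42)]
driver_yellow top [([257.0, 265.0], 0.54)]
tweezers scene [([415.0, 238.0], 0.53)]
tweezers top [([405.0, 245.0], 0.56)]
tape_1 scene [([314.0, 204.0], 0.8)]
tape_1 top [([350.0, 156.0], 0.73)]
{'t': 1.1, 'q': array([ 1.02890401,  0.47699347,  0.022361  ,  1.55538621, -0.01152392,
        1.10929967, -0.08309541]), 'joint_vel': array([-7.05596824e-04,  1.01264029e-03, -1.26842610e-03, -1.94570481e-05,
       -7.20942103e-04, -4.26232138e-06,  2.27319722e-04]), 'joint_torque': array([ 6.65960897e-05, -5.96336532e+01,  1.60661180e+00, -2.81546366e+01,
        1.25910740e-02,  1.69020794e-03,  3.53722589e-05]), 'eef_pos': array([ 0.28375718, -0.61248456,  0.23131736]), 'tool_rot': array([1.19732134e-05, 9.76569277e-01, 2.15203267e-01, 3.14680863e-05]), 'contact_force': array([-0.14185162, -0.18545214,  0.30382405]), 'torque': array([-0.07886047, -0.04544203,  0.02038818]), 'grasp_force': 0.0, 'gripper_width': 0.9986832932389031}
```

Run:
```python
import cv2,numpy as np
a=cv2.imread('pics/scene0.png')[150:340,200:460]; b=cv2.imread('pics/top0.png')[130:290,200:460]
a=cv2.resize(a,None,fx=1.6,fy=1.6,interpolation=cv2.INTER_CUBIC)
b=cv2.resize(b,None,fx=1.6,fy=1.6,interpolation=cv2.INTER_CUBIC)
cv2.imwrite('pics/c1.png',np.vstack([a,b]))
```

```text
(no output)
```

View pics/c1.png

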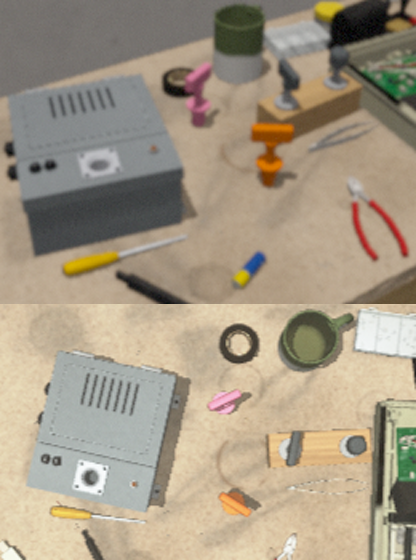

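The views show the look-alikes: pink key at scene (326,200), orange key at scene (368,232), and the steel key in the block at scene (378,214) / top (384,217). The round knob is beside the steel key at scene (409,186). I choose the steel key. Next I triangulate.

Run:
```python
from h import *
P={n:shot(n) for n in('scene','top')}
def t(n,s,tp): 
    x,e=tri([ray(P['scene'],s),ray(P['top'],tp)]); print(n,x.round(4),round(e,4),'r',np.hypot(x[0],x[1]).round(3))
t('key',[378,214],[384,217]); t('lock',[259,253],[256,236]); t('knob',[409,186],[422,220])
t('pink',[326,200],[342,189]); t('orange',[368,232],[345,250])
for n,xy,z in [('key',(384,217),.092),('holeL',(378,220),.045),('holeR',(416,221),.045),('lock',(256,236),.09),('barA',(385,208),.1),('barB',(381,228),.1)]: print(n,atz(P['top'],xy,z).round(3))
for s,tp in [((200+100/1.6,150+158/1.6),None)]: print(atz(P['scene'],s,.09))
```

```text
key [ 0.507  -0.1911  0.0363] 0.0016 r 0.542
lock [0.4613 0.1065 0.0849] 0.0018 r 0.473
knob [ 0.5001 -0.2693  0.0891] 0.0044 r 0.568
pink [ 0.5695 -0.0917  0.0702] 0.0003 r 0.577
orange [ 0.4275 -0.1     0.075 ] 0.0024 r 0.439
key [ 0.504 -0.186  0.092]
holeL [ 0.499 -0.177  0.045]
holeR [ 0.496 -0.267  0.045]
lock [0.461 0.104 0.09 ]
barA [ 0.524 -0.187  0.1  ]
barB [ 0.479 -0.178  0.1  ]
[0.46419404 0.10026821 0.09      ]
```

```bash
cat >> h.py <<'E'
def rel(x,y,z,phi):
    """shift (mm, tool axes) and rotvec to reach TCP (x,y,z), tool down with tool-x at world angle phi"""
    o=bot.get_obs(); q=o['tool_rot']; M=R.from_quat([q[1],q[2],q[3],q[0]]).as_matrix()
    T=np.array([[np.cos(phi),np.sin(phi),0],[np.sin(phi),-np.cos(phi),0],[0,0,-1]])
    v=R.from_matrix(M.T@T).as_rotvec(); s=M.T@(np.array([x,y,z])-o['eef_pos'])*1000
    print('t',o['t'],'pos',o['eef_pos'].round(4),'phi',np.arctan2(M[1,0],M[0,0]).round(4),'q7',o['q'][6].round(2),'turn',v.round(3),'shift',s.round(1),'F',np.round(o['contact_force'],1),'w',round(o['gripper_width'],3))
E
python3 -c "
from h import *
rel(.502,-.182,.21,-.2)"
```

```text
t 1.2 pos [ 0.2838 -0.6125  0.2313] phi 0.4338 q7 -0.08 turn [ 0.    -0.     0.634] shift [ 379.  -298.9   21.3] F [0.4 0.2 0.2] w 1.002
```

Call:
jog_arm --pt "0 0 0.08 47 -37 2 85" --pt "0 0 0.16 95 -75 5 85" --pt "0 0 0.24 142 -112 8 85" --pt "0 0 0.32 190 -150 11 85" --pt "0 0 0.4 237 -187 14 85" --pt "0 0 0.48 285 -225 17 85" --pt "0 0 0.56 332 -262 20 85" --pt "0 0 0.634 379 -299 21 85" --pt "0 0 0.634 379 -299 21 85" --pt "0 0 0.634 379 -299 21 85"

```text
t: 2.45
eef_pos: [0.5018, -0.1824, 0.2103]
tool_rot: [0.0, 0.995, -0.1, -0.0]
contact_force: [0.5, -0.8, -0.5]
gripper_width: 0.994
grasp_force: 0.0
```

Run:
```python
from h import *
p=shot('wrist'); save(p,'w1.png'); print(p['W'][:3,3])
for t in ['key_handle','panel_key','knob_handle','hole_left','hole_right']:
    print(t,[(np.round(d['xy'],1).tolist(),round(d['score'],2)) for d in bot.tip_of(t,p)][:4],[(np.round(d['xy'],1).tolist(),round(d['score'],2)) for d in bot.spot_in(t,p)][:3])
for d in bot.tip_of('key_handle',p)[:3]: print(atz(p,d['xy'],.092))
print(proj(p,[.502,-.182,.092]))
```

```text
[ 0.56825945 -0.19642311  0.35205995]
key_handle [([243.6, 292.0], 0.73), ([314.2, 202.5], 0.67), ([181.0, 134.2], 0.6)] [([189.3, 137.4], 0.72), ([249.2, 287.1], 0.65)]
panel_key [([211.9, 134.7], 0.88), ([255.4, 257.8], 0.6)] [([319.2, 193.8], 0.85), ([191.9, 144.6], 0.71), ([247.6, 286.3], 0.56)]
knob_handle [] [([414.3, 168.3], 0.64)]
hole_left [([316.1, 186.1], 0.65)] [([359.7, 169.0], 0.83)]
hole_right [([406.7, 163.2], 0.78)] [([355.7, 172.0], 0.91)]
[ 0.42770696 -0.1054832   0.092     ]
[ 0.49587429 -0.1827352   0.092     ]
[ 0.5698966  -0.09278893  0.092     ]
[311.82443825 195.55108372]
```

View pics/w1.png

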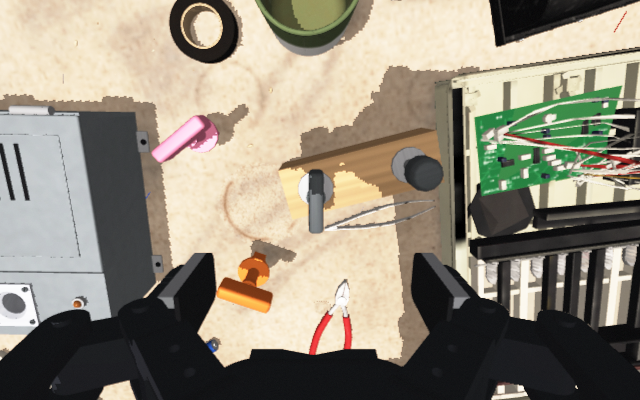

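The wrist view shows the steel bar at (316,170)–(316,232), centre (316,202), in line with tool x. The collar is at (316,187), and the knob at (424,172) is clear. The pink key (180,140) and the orange key (245,293) are away from it.

Run:
```python
from h import *
p=shot('wrist'); t=shot('top')
for d in bot.tip_of('key_handle',t)[:4]:
    if d['xy'][0]>365: k=d['xy']; print(k,tri([ray(p,(316,202)),ray(t,k)]))
print(atz(p,(316,202),.092),atz(p,(316,186.1),.045),atz(t,k,.092),atz(t,bot.tip_of('hole_left',t)[0]['xy'],.045))
a,b=atz(p,(317,171),.103),atz(p,(316,233),.103); print(a,b,np.arctan2(*(a-b)[[1,0]]),(a+b)/2)
g=p['pixels'][150:250,270:370].astype(np.uint8); cv2.imwrite('pics/k.png',cv2.resize(cv2.cvtColor(g,cv2.COLOR_RGB2BGR),None,fx=5,fy=5,interpolation=cv2.INTER_CUBIC))
```

```text
[383.2, 219.2] (array([ 0.49846736, -0.18372399,  0.09935326]), np.float64(0.00048741539905039586))
[ 0.49619032 -0.18380272  0.092     ] [ 0.49853391 -0.18464673  0.045     ] [ 0.4989409  -0.18413113  0.092     ] [ 0.50266031 -0.18481281  0.045     ]
[ 0.52312982 -0.18988503  0.103     ] [ 0.47391687 -0.17925549  0.103     ] -0.212723000364447 [ 0.49852334 -0.18457026  0.103     ]
```

View pics/k.png

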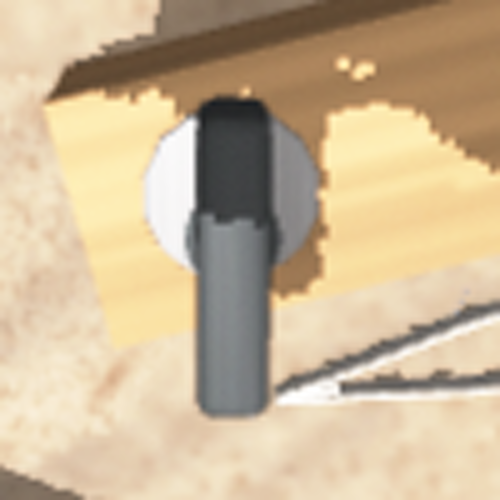

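The close crop confirms the steel T-bar in the block's left hole: in line with the tool, collar below it, measured about 0.099 at its top face.

Call:
jog_arm --pt "0 0 0.005 -3 2 40 85" --pt "0 0 0.005 -3 2 80 85" --pt "0 0 0.005 -3 2 110 85" --pt "0 0 0.005 -3 2 130 85" --pt "0 0 0.005 -3 2 137 85" --pt "0 0 0.005 -3 2 137 40" --pt "0 0 0.005 -3 2 137 8" --pt "0 0 0.005 -3 2 137 8" --pt "0 0 0.005 -3 2 137 8" --pt "0 0 0.005 -3 2 137 8" --grip_force 60

```text
t: 4.5
eef_pos: [0.4989, -0.1835, 0.0739]
tool_rot: [0.0, 0.995, -0.103, 0.0]
contact_force: [-1.7, -0.3, 5.7]
gripper_width: 0.134
grasp_force: 58.7
```

Call:
jog_arm --pt "0 0 0 0 0 -10 8" --pt "0 0 0 0 0 -25 8" --pt "0 0 0 0 0 -45 8" --pt "0 0 0 0 0 -70 8" --pt "0 0 0 0 0 -100 8" --pt "0 0 0 0 0 -130 8" --pt "0 0 0 0 0 -130 8" --grip_force 60

```text
t: 5.38
eef_pos: [0.5002, -0.1837, 0.2063]
tool_rot: [0.0, 0.995, -0.102, 0.003]
contact_force: [-0.0, 0.1, -1.5]
gripper_width: 0.128
grasp_force: 58.6
```

Run:
```python
from h import *
p=shot('wrist'); t=shot('top'); s=shot('scene')
for n,c in (('w',p),('t',t),('s',s)):
    for th in ('lock_mouth','hole_left','hole_right'): print(n,th,[(np.round(d['xy'],1).tolist(),round(d['score'],2),atz(c,d['xy'],.045 if 'hole' in th else .09).round(4)) for d in bot.tip_of(th,c)][:2])
rel(.462,.105,.204,-.2)
save(t,'t2.png');save(p,'w2.png')
```

```text
w lock_mouth [([1.9, 304.2], 0.67, array([0.4604, 0.1049, 0.09  ]))]
w hole_left [([315.8, 186.8], 0.85, array([ 0.498 , -0.1864,  0.045 ]))]
w hole_right []
t lock_mouth [([257.7, 234.7], 0.68, array([0.4635, 0.1004, 0.09  ]))]
t hole_left [([380.4, 220.0], 0.64, array([ 0.4986, -0.1829,  0.045 ]))]
t hole_right []
s lock_mouth [([261.4, 254.4], 0.57, array([0.4511, 0.1079, 0.09  ])), ([258.9, 266.3], 0.38, array([0.4252, 0.1234, 0.09  ]))]
s hole_left [([377.4, 212.4], 0.92, array([ 0.5039, -0.1843,  0.045 ]))]
s hole_right [([408.5, 199.1], 0.76, array([ 0.5114, -0.2782,  0.045 ]))]
t 5.975 pos [ 0.4985 -0.1832  0.203 ] phi -0.2052 q7 -1.56 turn [-0.     0.    -0.005] shift [ -94.5 -274.7   -0.9] F [ 0.4 -0.1 -1.6] w 0.132
```

Call:
jog_arm --pt "0 0 0 -12 -35 0 8" --pt "0 0 0 -28 -82 0 8" --pt "0 0 0 -45 -130 0 8" --pt "0 0 0 -62 -180 0 8" --pt "0 0 0 -78 -226 0 8" --pt "0 0 0 -90 -260 0 8" --pt "0 0 0 -94 -274 0 8" --pt "0 0 0 -94 -274 0 8" --pt "0 0 0 -94 -274 0 8"

```text
t: 7.1
eef_pos: [0.4627, 0.1024, 0.2032]
tool_rot: [0.0, 0.995, -0.104, -0.0]
contact_force: [-0.3, 0.2, -1.2]
gripper_width: 0.131
grasp_force: 58.7
```

Run:
```python
from h import *
p=shot('wrist')
for th in ('lock_mouth','cabinet','panel_key','key_handle'): print(th,[(np.round(d['xy'],1).tolist(),round(d['score'],2),atz(p,d['xy'],.09).round(4)) for d in bot.tip_of(th,p)][:2])
rel(.462,.105,.204,-.2)
o=bot.get_obs()['eef_pos']; print('tip proj',proj(p,[o[0],o[1],o[2]-.06]),'lockest',proj(p,[.462,.105,.09]))
save(p,'w3.png')
```

```text
lock_mouth [([309.3, 204.6], 0.78, array([0.4573, 0.106 , 0.09  ]))]
cabinet []
panel_key [([485.7, 32.3], 0.97, array([ 0.5547, -0.041 ,  0.09  ])), ([506.6, 175.0], 0.84, array([ 0.4492, -0.05  ,  0.09  ]))]
key_handle [([564.0, 196.6], 0.96, array([ 0.4221, -0.0939,  0.09  ])), ([312.8, 281.3], 0.83, array([0.3898, 0.1173, 0.09  ]))]
t 7.35 pos [0.4626 0.1032 0.2033] phi -0.2068 q7 -2.19 turn [ 0.     0.    -0.007] shift [-0.9 -1.6 -0.7] F [ 0.4  0.1 -1.4] w 0.139
tip proj [310.87729751 219.25201176] lockest [309.26456769 198.87827537]
```

View pics/w3.png

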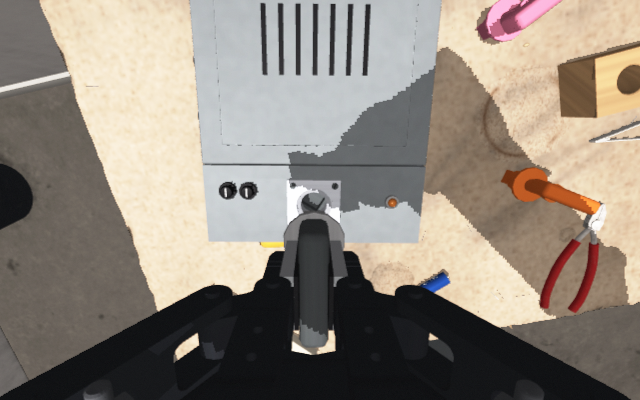

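Run:
```python
from h import *
p=shot('wrist'); o=bot.get_obs()['eef_pos']; f=-.207
tx=np.array([np.cos(f),np.sin(f),0]); ty=np.array([np.sin(f),-np.cos(f),0])
for a in (-.025,0,.025):
  print(a,[proj(p,o+tx*a+np.array([0,0,h])).round(1).tolist() for h in (.03,.008)])
print('collar z',[proj(p,o+tx*a+ty*b+np.array([0,0,-.028])).round(1).tolist() for a,b in ((.017,0),(0,.017),(0,-.017))])
for xy in ((314,206),(309.3,204.6),(314,181)):
  v=atz(p,xy,.09)-o; print(xy,'tool x,y mm',(v@tx*1000).round(1),(v@ty*1000).round(1))
print(o, p['W'][:3,:3].round(3))
c=p['pixels'][170:350,260:370]; cv2.imwrite('pics/l.png',cv2.resize(cv2.cvtColor(c,cv2.COLOR_RGB2BGR),None,fx=3.3,fy=3.3,interpolation=cv2.INTER_CUBIC))
```

```text
-0.025 [[310.9, 350.1], [311.2, 316.8]]
0 [[310.8, 294.6], [311.1, 267.9]]
0.025 [[310.7, 233.0], [311.1, 214.2]]
collar z [[311.5, 207.8], [342.5, 237.5], [280.5, 237.5]]
(314, 206) tool x,y mm -7.1 1.6
(309.3, 204.6) tool x,y mm -5.9 -2.2
(314, 181) tool x,y mm 13.4 1.5
[0.46255677 0.10350077 0.20329786] [[-0.205 -0.943 -0.263]
 [-0.979  0.197  0.055]
 [-0.     0.269 -0.963]]
```

View pics/l.png

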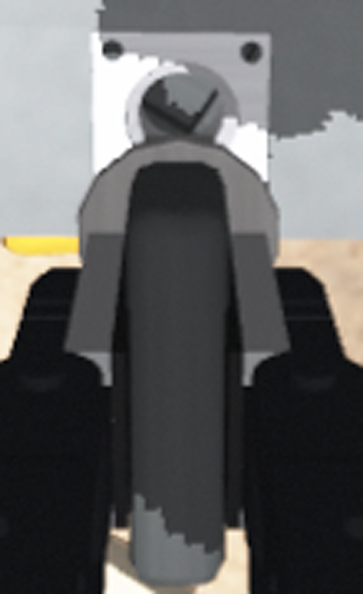

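The crop shows the lock plate centred at col 315, screws at row 185, and the keyhole centre at about (315,206). The key bar and collar are centred at col 314. The dark square in the bore looks turned about 0.55 rad clockwise. I use the equivalent quarter turn, so the bar is about 1.02 rad anticlockwise, to keep the last joint away from its limit.

Call:
jog_arm --pt "0 0 -0.12 -2 0 0 8" --pt "0 0 -0.29 -4 0 0 8" --pt "0 0 -0.46 -6 0 0 8" --pt "0 0 -0.63 -7 0 0 8" --pt "0 0 -0.8 -7 0 0 8" --pt "0 0 -0.94 -7 0 0 8" --pt "0 0 -1.02 -7 0 0 8" --pt "0 0 -1.02 -7 0 0 8"

```text
t: 8.4
eef_pos: [0.4556, 0.1053, 0.2033]
tool_rot: [0.0, 0.918, 0.396, 0.0]
contact_force: [0.5, 0.7, -1.9]
gripper_width: 0.132
grasp_force: 58.7
```

Run:
```python
from h import *
p=shot('wrist'); o=bot.get_obs()['eef_pos']; rel(.4557,.1046,.2,.81)
for th in ('lock_mouth',): print(th,[(np.round(d['xy'],1).tolist(),round(d['score'],2),atz(p,d['xy'],.09).round(4)) for d in bot.tip_of(th,p)][:2])
print(proj(p,[.4557,.1046,.09]))
c=p['pixels'][140:360,200:440]; cv2.imwrite('pics/m.png',cv2.resize(cv2.cvtColor(c,cv2.COLOR_RGB2BGR),None,fx=2.5,fy=2.5,interpolation=cv2.INTER_CUBIC))
```

```text
t 8.45 pos [0.4556 0.1053 0.2033] phi 0.8126 q7 -1.21 turn [ 0.    -0.     0.003] shift [-0.5  0.5  3.3] F [ 0.2 -0.4 -2. ] w 0.133
lock_mouth [([311.5, 196.9], 0.92, array([0.4548, 0.106 , 0.09  ]))]
[313.54181242 197.44041495]
```

View pics/m.png

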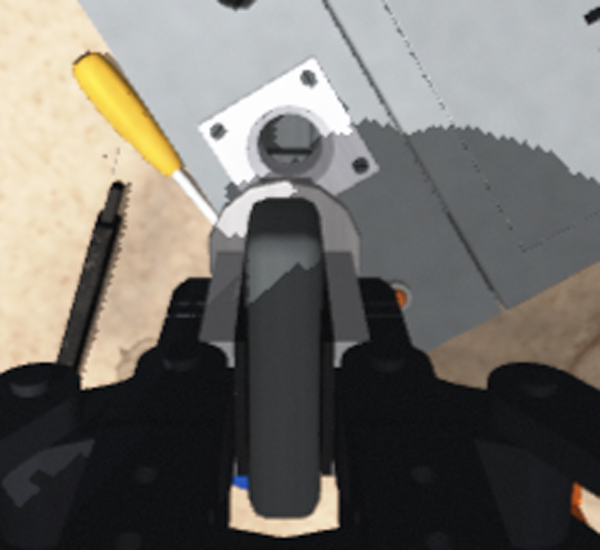

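Call:
jog_arm --pt "0 0 0 -0.5 0.5 20 8" --pt "0 0 0 -0.5 0.5 40 8" --pt "0 0 0 -0.5 0.5 52 8" --pt "0 0 0 -0.5 0.5 58 8" --pt "0 0 0 -0.5 0.5 63 8" --pt "0 0 0 -0.5 0.5 63 8"

```text
t: 9.25
eef_pos: [0.456, 0.1049, 0.1404]
tool_rot: [0.0, 0.918, 0.396, 0.0]
contact_force: [0.1, -0.5, -1.5]
gripper_width: 0.125
grasp_force: 58.6
```

Call:
jog_arm --pt "0 0 0 0 0 3 8" --pt "0 0 0 0 0 6 8" --pt "0 0 0 0 0 9 8" --pt "0 0 0 0 0 9 8"

```text
t: 9.75
eef_pos: [0.4563, 0.105, 0.1313]
tool_rot: [0.0, 0.918, 0.396, 0.001]
contact_force: [2.2, 0.1, -3.3]
gripper_width: 0.125
grasp_force: 58.5
```

Call:
jog_arm --pt "0 0 0 0 0 1 8" --pt "0 0 0 0 0 2 8" --pt "0 0 0 0 0 3 8" --pt "0 0 0 0 0 3 8"

```text
t: 10.25
eef_pos: [0.4562, 0.105, 0.1285]
tool_rot: [0.0, 0.918, 0.396, 0.001]
contact_force: [4.9, -0.1, 0.1]
gripper_width: 0.13
grasp_force: 59.0
```

Call:
jog_arm --pt "0 0 0 0.5 0.5 0 8" --pt "0 0 0 0.5 0.5 1 8" --pt "0 0 0 0.5 0.5 2 8" --pt "0 0 0 0.5 0.5 2 8"

```text
t: 10.75
eef_pos: [0.4564, 0.1049, 0.1262]
tool_rot: [0.0, 0.918, 0.396, 0.0]
contact_force: [5.6, 0.0, -1.4]
gripper_width: 0.127
grasp_force: 58.9
```

Call:
jog_arm --pt "0 0 0 0.5 0.5 0 8" --pt "0 0 0 0.5 0.5 0 8" --pt "0 0 0 0.5 0.5 2 8" --pt "0 0 0 0.5 0.5 2 8"

```text
t: 11.25
eef_pos: [0.4565, 0.1048, 0.1239]
tool_rot: [-0.0, 0.918, 0.396, -0.0]
contact_force: [3.0, 1.2, -3.5]
gripper_width: 0.13
grasp_force: 58.8
```

Call:
jog_arm --pt "0 0 0 0.3 0.2 0.7 8" --pt "0 0 0 0.3 0.2 1.4 8" --pt "0 0 0 0.3 0.2 2 8" --pt "0 0 0 0.3 0.2 2 8"

```text
t: 11.75
eef_pos: [0.4569, 0.1049, 0.1222]
tool_rot: [-0.0, 0.918, 0.396, -0.0]
contact_force: [-1.0, -0.0, 1.6]
gripper_width: 0.13
grasp_force: 59.3
```

Call:
jog_arm --pt "0 0 0.06 0 0 0.5 8" --pt "0 0 0.12 0 0 1 8" --pt "0 0 0.12 0 0 1 8" --pt "0 0 0.12 0 0 1 8"

```text
t: 12.25
eef_pos: [0.4574, 0.1049, 0.1214]
tool_rot: [0.0, 0.94, 0.341, 0.0]
contact_force: [0.2, -1.0, 3.9]
gripper_width: 0.132
grasp_force: 59.5
```

Run:
```python
from h import *
rel(.4569,.1049,.12,.81); print(bot.get_obs()['torque'])
```

```text
t 12.25 pos [0.4574 0.1049 0.1214] phi 0.6958 q7 -1.39 turn [ 0.     0.    -0.114] shift [-0.4 -0.3  1.4] F [ 0.2 -1.   3.9] w 0.132
[-0.16261167 -0.02545371 -0.0383905 ]
```

Call:
jog_arm --pt "0 0 -0.12 0 0 0 8" --pt "0 0 -0.24 0 0 0 8" --pt "0 0 -0.24 0 0 0 8" --pt "0 0 -0.24 0 0 0 8"

```text
t: 12.75
eef_pos: [0.4573, 0.1051, 0.1213]
tool_rot: [-0.0, 0.893, 0.45, -0.0]
contact_force: [0.0, 1.0, 3.1]
gripper_width: 0.131
grasp_force: 59.5
```

Run:
```python
from h import *
rel(.4569,.1049,.12,.81); print(bot.get_obs()['torque'])
```

```text
t 12.75 pos [0.4573 0.1051 0.1213] phi 0.9328 q7 -1.17 turn [-0.     0.     0.123] shift [-0.4 -0.2  1.3] F [0.  1.  3.1] w 0.131
[0.08976937 0.17792493 0.0017697 ]
```

Call:
jog_arm --pt "0 0 -0.08 0 0 0 8" --pt "0 0 -0.16 0 0 0 8" --pt "0 0 -0.24 0 0 0 8" --pt "0 0 -0.24 0 0 0 8" --pt "0 0 -0.24 0 0 0 8"

```text
t: 13.38
eef_pos: [0.457, 0.1051, 0.1212]
tool_rot: [-0.0, 0.833, 0.553, -0.0]
contact_force: [-1.9, 1.0, 4.5]
gripper_width: 0.129
grasp_force: 59.5
```

Run:
```python
from h import *
rel(.4569,.1049,.12,.81); print(bot.get_obs()['torque'])
p=shot('wrist'); s=shot('scene')
c=p['pixels'][140:360,200:440]; d=s['pixels'][190:290,190:330]
f=lambda i,k: cv2.resize(cv2.cvtColor(i,cv2.COLOR_RGB2BGR),k,interpolation=cv2.INTER_CUBIC)
cv2.imwrite('pics/n.png',np.hstack([f(c,(400,367)),f(d,(400,367))]))
```

```text
t 13.375 pos [0.457  0.1051 0.1212] phi 1.1729 q7 -0.95 turn [-0.     0.     0.363] shift [-0.3 -0.   1.2] F [-1.9  1.   4.5] w 0.129
[ 0.26281671  0.4053218  -0.04192239]
```

View pics/n.png

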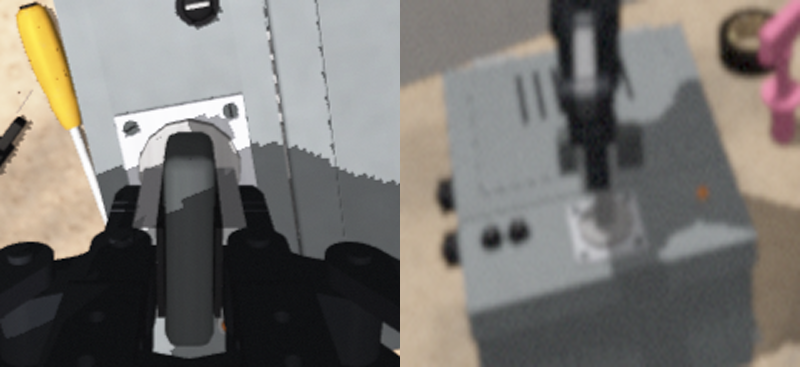

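Call:
jog_arm --pt "0 0 -0.12 0 0 0 8" --pt "0 0 -0.24 0 0 0 8" --pt "0 0 -0.36 0 0 0 8" --pt "0 0 -0.48 0 0 0 8" --pt "0 0 -0.6 0 0 0 8" --pt "0 0 -0.6 0 0 0 8"

```text
t: 14.22
eef_pos: [0.4564, 0.105, 0.121]
tool_rot: [-0.001, 0.632, 0.775, -0.001]
contact_force: [-3.7, 1.5, 3.2]
gripper_width: 0.134
grasp_force: 59.6
```

Run:
```python
from h import *
rel(.4569,.1049,.12,.81); print(bot.get_obs()['torque'])
```

```text
t 14.225 pos [0.4564 0.105  0.121 ] phi 1.7731 q7 -0.41 turn [-0.002  0.001  0.963] shift [-0.2  0.4  1. ] F [-3.7  1.5  3.2] w 0.134
[ 0.39185998  1.12133736 -0.03997233]
```

Call:
jog_arm --pt "0 0 -0.12 0.1 -0.4 0 8" --pt "0 0 -0.24 0.1 -0.6 0 8" --pt "0 0 -0.36 0.1 -0.6 0 8" --pt "0 0 -0.48 0.1 -0.6 0 8" --pt "0 0 -0.6 0.1 -0.6 0 8" --pt "0 0 -0.6 0.1 -0.6 0 8"

```text
t: 14.98
eef_pos: [0.4558, 0.1046, 0.1209]
tool_rot: [-0.001, 0.375, 0.927, -0.001]
contact_force: [-4.7, 0.4, 4.7]
gripper_width: 0.132
grasp_force: 59.7
```

Run:
```python
from h import *
rel(.4569,.1049,.12,.81); print(bot.get_obs()['torque'])
for c in ('scene','top'): save(shot(c),c+'5.png')
a=cv2.imread('pics/scene5.png')[170:300,190:330]; b=cv2.imread('pics/scene0.png')[170:300,190:330]
cv2.imwrite('pics/o.png',np.hstack([cv2.resize(b,(400,371)),cv2.resize(a,(400,371))]))
```

```text
t 14.975 pos [0.4558 0.1046 0.1209] phi 2.3722 q7 0.12 turn [-2.000e-03  1.000e-03  1.562e+00] shift [-0.6  1.   0.9] F [-4.7  0.4  4.7] w 0.132
[0.07060867 1.26382777 0.03256255]
```

View pics/o.png

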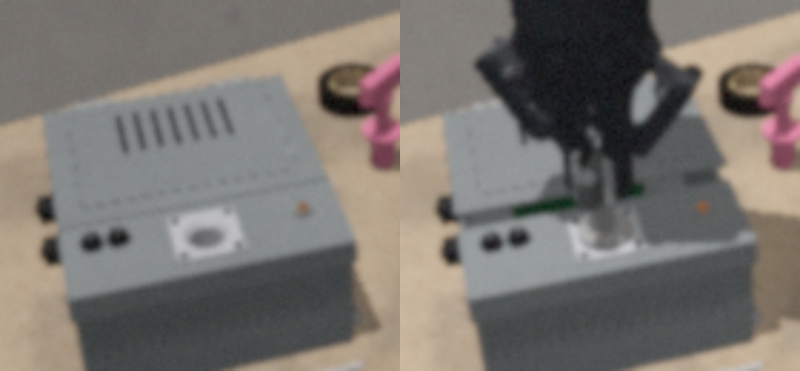

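The right half shows the cover ajar: a dark green gap along its front edge at about (575,205) of the composite. The key is home, so I withdraw it straight up.

Call:
jog_arm --pt "0 0 0 0.4 -0.4 0 8" --pt "0 0 0 0.4 -0.4 -4 8" --pt "0 0 0 0.4 -0.4 -10 8" --pt "0 0 0 0.4 -0.4 -18 8" --pt "0 0 0 0.4 -0.4 -28 8" --pt "0 0 0 0.4 -0.4 -45 8" --pt "0 0 0 0.4 -0.4 -65 8" --pt "0 0 0 0.4 -0.4 -85 8" --pt "0 0 0 0.4 -0.4 -85 8"

```text
t: 16.2
eef_pos: [0.4579, 0.1055, 0.2086]
tool_rot: [0.002, 0.374, 0.927, 0.001]
contact_force: [0.6, 0.4, -2.0]
gripper_width: 0.131
grasp_force: 58.9
```

Run:
```python
from h import *
rel(.4985,-.1840,.205,-.2)
t=shot('top'); print([(np.round(d['xy'],1).tolist(),round(d['score'],2),atz(t,d['xy'],.045).round(4)) for d in bot.tip_of('hole_left',t)])
```

```text
t 16.2 pos [0.4579 0.1055 0.2086] phi 2.3744 q7 0.25 turn [ 0.006 -0.004  2.574] shift [-230.1 -180.3    3.6] F [ 0.6  0.4 -2. ] w 0.131
[([378.7, 219.0], 0.95, array([ 0.501 , -0.1789,  0.045 ]))]
```

Call:
jog_arm --pt "0 0 0.12 -12 -9 0 8" --pt "0 0 0.28 -32 -25 0 8" --pt "0 0 0.45 -60 -47 0 8" --pt "0 0 0.62 -90 -70 0 8" --pt "0 0 0.79 -120 -94 0 8" --pt "0 0 0.96 -150 -117 0 8" --pt "0 0 1.13 -178 -139 0 8" --pt "0 0 1.3 -202 -158 0 8" --pt "0 0 1.47 -220 -172 0 8" --pt "0 0 1.64 -230 -180 0 8"

```text
t: 17.55
eef_pos: [0.4964, -0.1856, 0.2051]
tool_rot: [-0.0, 0.935, 0.356, -0.001]
contact_force: [0.1, -0.5, -1.0]
gripper_width: 0.131
grasp_force: 58.9
```

Call:
jog_arm --pt "0 0 0.16 0 0 0 8" --pt "0 0 0.33 0 0 0 8" --pt "0 0 0.5 0 0 0 8" --pt "0 0 0.67 0 0 0 8" --pt "0 0 0.82 0 0 0 8" --pt "0 0 0.94 0 0 0 8" --pt "0 0 0.94 0 0 0 8" --pt "0 0 0.94 0 0 0 8"

```text
t: 18.55
eef_pos: [0.4967, -0.1841, 0.2058]
tool_rot: [-0.0, 0.995, -0.101, -0.0]
contact_force: [0.2, -0.6, -0.5]
gripper_width: 0.126
grasp_force: 58.9
```

Run:
```python
from h import *
rel(.4989,-.1835,.205,-.205)
p=shot('wrist'); print([(np.round(d['xy'],1).tolist(),round(d['score'],2),atz(p,d['xy'],.045).round(4)) for d in bot.tip_of('hole_left',p)])
a=p['pixels'][150:360,230:410]; b=cv2.imread('pics/w2.png')[150:360,230:410]
f=lambda i: cv2.resize(i,(400,467),interpolation=cv2.INTER_CUBIC)
cv2.imwrite('pics/r.png',np.hstack([f(b),f(cv2.cvtColor(a,cv2.COLOR_RGB2BGR))]))
```

```text
t 18.55 pos [ 0.4967 -0.1841  0.2058] phi -0.2028 q7 -1.59 turn [-0.     0.001  0.002] shift [ 2.  -1.1  0.8] F [ 0.2 -0.6 -0.5] w 0.126
[([315.5, 183.6], 0.85, array([ 0.4966, -0.1869,  0.045 ]))]
```

View pics/r.png

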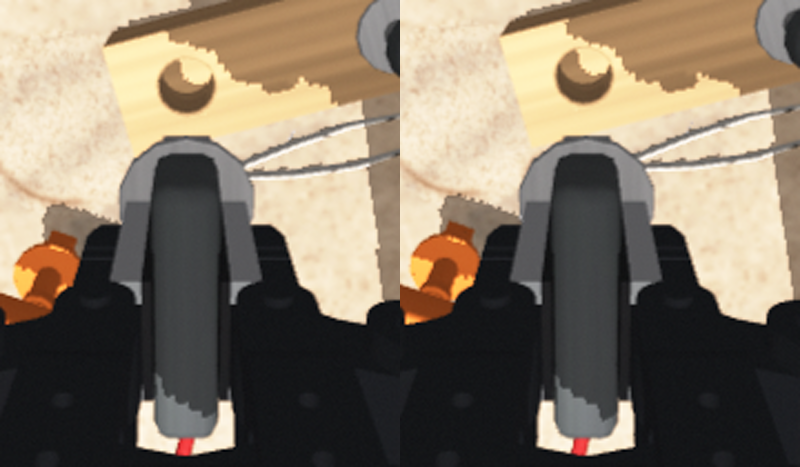

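The picture pair shows the key sits in the hand just as when it was lifted. The hole has shifted by about 2 mm, so I correct that and go down.

Call:
jog_arm --pt "0 0 0.002 2 -1 10 8" --pt "0 0 0.002 2 -1 35 8" --pt "0 0 0.002 2 -1 60 8" --pt "0 0 0.002 2 -1 80 8" --pt "0 0 0.002 2 -1 95 8" --pt "0 0 0.002 2 -1 104 8" --pt "0 0 0.002 2 -1 111 8" --pt "0 0 0.002 2 -1 117 8" --pt "0 0 0.002 2 -1 117 8"

```text
t: 19.77
eef_pos: [0.499, -0.1836, 0.0892]
tool_rot: [-0.0, 0.995, -0.103, -0.0]
contact_force: [-0.9, -0.1, -0.7]
gripper_width: 0.13
grasp_force: 58.9
```

Tip and shank have gone in without contact. I go on down to the collar.

Call:
jog_arm --pt "0 0 0 0 0 5 8" --pt "0 0 0 0 0 10 8" --pt "0 0 0 0 0 13 8" --pt "0 0 0 0 0 15 8" --pt "0 0 0 0 0 15.5 8" --pt "0 0 0 0 0 15.5 8"

```text
t: 20.52
eef_pos: [0.4991, -0.1837, 0.0739]
tool_rot: [0.0, 0.995, -0.103, 0.0]
contact_force: [-0.7, 0.3, -0.3]
gripper_width: 0.13
grasp_force: 59.1
```

Call:
jog_arm --pt "0 0 0 0 0 0.5 8" --pt "0 0 0 0 0 0.8 8" --pt "0 0 0 0 0 0.8 25" --pt "0 0 0 0 0 0.8 60" --pt "0 0 0 0 0 0.8 85" --pt "0 0 0 0 0 0.8 85" --pt "0 0 0 0 0 0.8 85" --pt "0 0 0 0 0 -20 85" --pt "0 0 0 0 0 -60 85" --pt "0 0 0 0 0 -110 85"

```text
t: 21.78
eef_pos: [0.4983, -0.1834, 0.1842]
tool_rot: [-0.0, 0.995, -0.103, -0.001]
contact_force: [0.3, 0.4, 0.4]
gripper_width: 0.995
grasp_force: 0.0
```

Call:
jog_arm --pt "0 0 0 0 0 -27 85" --pt "0 0 0 0 0 -27 85" --pt "0 0 0 0 0 -27 85"

```text
t: 22.15
eef_pos: [0.4984, -0.1835, 0.2099]
tool_rot: [-0.0, 0.995, -0.103, -0.001]
contact_force: [-1.3, 0.2, -0.6]
gripper_width: 0.994
grasp_force: 0.0
```

Run:
```python
from h import *
rel(.4989,-.1835,.205,-.205)
p=shot('wrist'); s=shot('scene')
f=lambda i: cv2.resize(cv2.cvtColor(i,cv2.COLOR_RGB2BGR),(400,350),interpolation=cv2.INTER_CUBIC)
cv2.imwrite('pics/z.png',np.hstack([f(p['pixels'][130:250,250:387]),f(s['pixels'][150:300,200:440])]))
```

```text
t 22.15 pos [ 0.4984 -0.1835  0.2099] phi -0.2072 q7 -1.6 turn [-0.     0.001 -0.002] shift [ 0.4 -0.1  4.9] F [-1.3  0.2 -0.6] w 0.994
```

View pics/z.png

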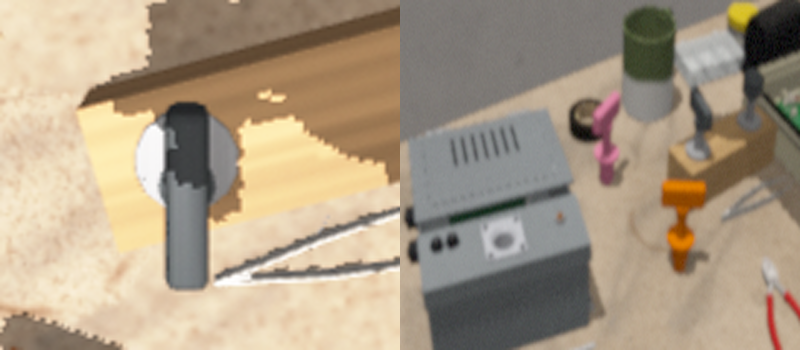

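The key stands upright on its collar in the left hole, exactly as at first. The cover is ajar, and the other things in view are where they were.

```bash
python3 -c "
from station import bot
print(bot.hand_in())"
```

```text
the job is handed in; nothing more can be done
None
```

The job is handed in at about 22 s: the key opened the lock, the cover is ajar, and the key stands back upright on its collar in its hole; I saw nothing else moved.

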